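# Fit the handle to the stone hand mill

### The job

Get the stone hand mill ready to use: take its handle out of the wooden block, feel lightly across the top stone with the tip of the handle's pin until it drops into the unmarked blind hole, and push it fully home, upright and with its shoulder flush on the stone. Then turn the stone by the handle until the handle stands over the spout, and let go. Be gentle with the pin, touch the mill with nothing but the handle, and leave the brush, bowl, mug and tea tin alone.

Things in the scene. Friction and masses are not known exactly. Their poses are not given: they have to be found in the camera images.
- mill: Fixed hand mill: round beech tub (216 mm across), in it a dark granite bed stone and on that the turning granite top stone (168 mm across, 40 mm thick, upper face 125 mm above the worktop, 32 mm feed eye in its centre). Origin: centre of the tub's underside, on the stones' axis; z up; the beech spout points along -x. The top stone turns either way without end and stays where it is left.
- mill_axis (a point): Centre of the top stone's flat upper face (in the feed eye); axes as the mill's. In this face is one blind hole, 15 mm across, 28 mm deep, unmarked and not reported: its centre is 60 mm from the axis and starts anywhere within 55 degrees either side of the point opposite the spout (+x). Turning takes about 0.36 N m (6 N at the hole), so a pin slid lightly over the stone does not turn it.
- over_spout (a point): Point level with the top stone's upper face, 60 mm from the axis, straight above the line of the spout: where the handle must finally stand.
- handle_mid (a point): Centre of the loose beech handle, half-way up its 106 mm, z along it to its top end. From below: pin 14 mm thick, 26 mm long, its last 4 mm tapering to a 10 mm flat tip; shoulder 32 mm across, 7 mm thick; straight round grip 25 mm thick, brass ring at its foot. About 70 g. It stands pin down in a hole of the block, shoulder on the block. The pin bruises if pressed on the mill with over 40 N.
- handle_shoulder (a point): On the handle's axis, at the underside of the shoulder (26 mm above the pin's tip, 27 mm below handle_mid). Level with the stone's upper face when the pin is fully home.
- handle_tip (a point): Centre of the pin's flat tip.
- block: Fixed wooden utensil block 170 x 60 x 45 mm, long along its x; origin at the centre of its underside, z up. Two blind holes 15 mm across, 28 mm deep, 45 mm either side of its centre along x: one holds the handle, the other the brush.
- brush_mid (a point): Middle of the mill's dark wooden cleaning brush, 34 mm across and 124 mm tall, upright in the block's other hole, its bristles up to 90 mm above the block. Leave it alone.
- bowl: Small loose steel bowl, 96 mm across, 42 mm high, under the spout's end; origin at the centre of its underside. Leave it alone.
- mug: Loose white mug with a pink foot, 82 mm across without its handle, 92 mm high; origin at the centre of its underside. Leave it alone.
- tea_tin: Loose grey square tin, 106 mm wide, 165 mm high with its wire handle; origin at the centre of its underside. Leave it alone.
There are look-alikes about, which are no part of the job. What is shaped like the part that bears handle_mid but red or turquoise is not meant.

How it is judged (in metres and radians):
On the way, in this order (a step that is already met when the one before it is completed fails the run):
1. the handle's pin is fully home in the hole, shoulder flush and upright (z of handle_shoulder in the frame of mill between 0.122 and 0.1275 m and horizontal distance between handle_shoulder and mill_axis between 0.055 and 0.065 m and angle between handle_mid's own z axis and vertical below 0.08 rad), for 0.2 s.
2. the handle has been brought round over the spout (horizontal distance between handle_shoulder and over_spout below 0.02 m), for 0.2 s.
At the end, for the whole second after the job is handed in: The handle stands released and at rest in the hole, its shoulder within 2.5 mm of the stone's face, upright within 0.08 rad, within 20 mm of the point over the spout (z of handle_shoulder in the frame of mill between 0.122 and 0.1275 m and horizontal distance between handle_shoulder and over_spout below 0.02 m and angle between handle_mid's own z axis and vertical below 0.08 rad and linear speed of handle below 0.02 m/s); the robot touches nothing.
It fails at once if the handle is pressed on the mill with more than 40 N (contact force between handle and mill above 40 N).
It fails at once if the gripper touches the mill (contact force between any of the fingers, the arm and mill above 2 N).
It fails at once if the brush is pulled out or pushed over (distance of brush_mid from where it was at the start of the episode above 0.015 m).
It fails at once if the bowl, the mug or the tea tin is moved more than 20 mm (distance of any of bowl, mug, tea_tin from where it was at the start of the episode above 0.02 m).
It also fails if it takes over 67 s, if anything falls off the work surface, if the arm or the gripper's body presses on something with over 40 N, if the wrist force passes 120 N, or if a joint passes its speed limit or range.

### The arm

A 6-joint arm with a two-finger parallel gripper is mounted at the origin on the work surface. World frame = base frame: x ahead of the robot, y to its left, z up, the work surface at z = 0. Lengths are in mm, angles in rad, forces in N, time in s.
With the tool pointing down it reaches from about 250 to 775 mm from the base axis. Payload 8.9 kg.
Tool frame: the origin (TCP) lies where the fingers leave the gripper's body, on its centre line; the fingertips stand 73 mm ahead of it and the grasp point (between the pads) lies 54 mm ahead of it; z points along the fingers, y is the line along which they close (so a half turn about z gives the same grasp; the last joint's range is limited). The gripper opens to 85 mm and grips with 20 to 120 N. Pads are 22 mm wide; open, the fingers measure 114 mm over their backs; the gripper's body (76 mm by 85 mm) begins 54 mm behind the grasp point. The pads swing forward as they close: fully open they stand 13 mm farther back than shut.
Start: joints at [-1.44, 0.291, -0.153, 1.127, 0, 1.431], TCP at [139.935, -506.006, 303.905] pointing down, gripper open.
Joint ranges: [-2.52, 2.52], [-0.91, 1.74], [-1.3, 1.37], [-1.96, 2.02], [-1.52, 1.47], [-3.14, 3.14]. Speed limits (rad/s): [2.22, 2.22, 2.79, 3.14, 3.14, 3.14].

### API

Orientations are given as a unit quaternion [w, x, y, z].
In Python, from cell import manip gives the robot as it stands. The module is installed in compiled form; this text tells all that it offers.
- The arm moves only by the tool play_rows, never from a script. Its argument "targets" is a list of rows, each a list of 3 entries, a list of its own where there are three numbers: the turn, a rotation vector about the world's x, y, z in rad, then the shift along the world's x, y, z in cm, then the opening, from -1 (shut) to 1 (fully open), so that 0 is half open. In form: [[[rx, ry, rz], [x, y, z], fingers], ...]. A call has exactly 5 rows; each row shifts and turns the commanded pose from where the row before left it; what a row does not reach is not made up. A row lasts 1/8 s, in which the tool goes at most 62.5 mm and 10.7 degrees, less where a joint would pass 70% of its speed; a pose out of reach is approached as far as the arm can. A call with a gripper value outside its range is refused whole. The fingers move at their own pace and stop on an object; "newtons" is the grip in N (left out, the last holds). Time passes only in rows, so rows that do not move let the fingers close, or fill a call up. It gives the time, the measured TCP pose, the force, the opening and the grip force at its end, in the units of the state.
- manip.observe(): the state, without advancing time (a new reading comes with each control period).
- manip.snapshot(name): name is "scene" or "top"; returns a dict with "frame" (400x640x3 uint8, red, green, blue), "z_map" (400x640 float32, mm along the optical axis (not along the pixel's ray), 0 where there is no reading), "camera_matrix" (3x3 intrinsics, pixels), "cam_to_world" (4x4, takes a point from camera to world coordinates). Camera axes: x right, y down, z forward; pixel columns grow to the right and rows downward; lengths in mm; the calibration is good to about 2 mm. A picture is of the moment at which its call begins.
- manip.hand_in(): hands the job in; it is judged then, once.
Trained networks look in the newest picture that a camera, given by its name, has taken for a name from the list of things; names that differ only in an ending like _2 or _b are one class to them, and where a whole thing is asked for, a point or a joint stands for the part that bears it (a point fixed in the world has none). Each returns a list of dicts, best first, with "score" (0 to 1); they miss things now and then, are a little off and sometimes report something else, mostly with a low value. They report only what shows in the picture. A call takes as long as a camera call. They do not tell look-alikes from the thing itself.
- manip.boxes_of(camera, name): "at" ([column, row] in pixels, amid what is visible of it).
- manip.regions_of(camera, name): "pixels" (400x640 bool, what is visible of it) and "at" ([column, row] in pixels, amid what is visible of it).
- manip.tip_of(camera, name): "at" ([column, row] in pixels: a listed point, or the origin of a listed thing).
The state is a dict: "clock": time; "joint_pos": joint angles; "qvel": joint speeds; "joint_torque": joint torques, N m; "ee_pos": TCP position; "ee_rot": TCP orientation; "ft_force": force on the tool from outside, world axes, zero at the start; "ft_torque": the same for the moment, N m; "finger_gap": finger opening in mm; "grasp_force": force on a finger pad.
Only numpy, scipy, OpenCV 4.12 (cv2) and the standard library are available. Lean on these libraries where they do the work, as an engineer would, in place of code of your own. Each camera call takes 0.05 s, during which the arm holds its last target. There are 200 camera calls.

## Working session

There is one attempt and no reset: what is moved stays moved. The work goes in short steps, Python scripts to look and compute and a tool call to move; the robot and the scene stay as the last step left them, time stands still between calls to the robot, and variables do not carry over. Pictures are saved under pics/ and viewed, at most 10 in all, crops included, and the job is handed in when it is done.

Besides the shell and the picture viewer there is one more tool, called after "Emit:" as a command line: name --argument value ..., lists and objects as JSON in quotes. play_rows: Moves the arm, as the interface text tells. Its arguments: {"type":"object","properties":{"targets":{"type":"array"},"newtons":{"type":"number"}},"required":["targets"]}

```bash
mkdir -p pics; cat > h.py <<'E'
import numpy as np, cv2
from cell import manip
def w(s,at,z=None):
    """pixel -> world by depth, or by a known world height z"""
    K=s["camera_matrix"];T=np.array(s["cam_to_world"])
    r=np.linalg.inv(K)@[at[0],at[1],1]
    d=T[:3,:3]@r;o=T[:3,3]
    if z is None:
        c,q=int(round(at[0])),int(round(at[1])); p=s["z_map"][q-2:q+3,c-2:c+3]; p=p[p>0]
        return o+d*np.median(p) if len(p) else None
    return o+d*(z-o[2])/d[2]
def cloud(s):
    K=s["camera_matrix"];T=np.array(s["cam_to_world"]);v,u=np.mgrid[:400,:640]
    r=np.stack([u,v,np.ones_like(u)],-1)@np.linalg.inv(K).T
    return (r*s["z_map"][...,None])@T[:3,:3].T+T[:3,3]
E
python3 - <<'E'
from h import *
np.set_printoptions(precision=1,suppress=True)
ims=[]
for c in("scene","top"):
    s=manip.snapshot(c); ims.append(s["frame"][...,::-1])
    print(c,np.array(s["cam_to_world"])[:3,3])
    for n in("mill","mill_axis","over_spout","handle_mid","handle_shoulder","block","brush_mid","bowl","mug","tea_tin"):
        for r in manip.tip_of(c,n)[:3]: print(n,"%.2f"%r["score"],np.array(r["at"]),w(s,r["at"]))
    cv2.imwrite(f"pics/{c}.png",s["frame"][...,::-1])
o=manip.observe();print({k:np.round(v,3) for k,v in o.items()})
E
```

```text
scene [1329.    30.3  771.1]
mill 0.68 [311.5 221.8] [646.7 -79.7  81.8]
mill 0.55 [347.9 300.3] [820.2  11.5  52.8]
mill_axis 0.75 [304.8 183.4] [ 555.4 -105.9  111.6]
mill_axis 0.21 [450.  184.9] [506.6 225.4  91.9]
over_spout 0.90 [301.1 165.5] [ 507.5 -120.8  124.9]
handle_mid 0.81 [441.4 249.6] [682.1 195.9  61.9]
handle_mid 0.81 [499.1 231.4] [616.1 323.7  60.6]
handle_mid 0.80 [474.7 250.4] [682.3 262.1  67. ]
handle_shoulder 0.85 [440.  257.1] [683.8 196.2  40.3]
handle_shoulder 0.84 [474.  261.4] [684.4 266.8  35.3]
handle_shoulder 0.78 [494.3 236.2] [613.4 318.4  42.1]
block 0.72 [447.5 224. ] [592.9 218.6  49.8]
block 0.22 [451.8 220.6] [594.  225.8  62.3]
brush_mid 0.85 [449.  186.7] [502.4 225.1  82.8]
bowl 0.61 [281. 177.] [ 551.9 -160.5  123.5]
mug 0.86 [347.7 302.3] [819.9  11.3  45.9]
tea_tin 0.80 [201.2 189.7] [ 509.1 -380.1   30.7]
top [ 365.8  -52.6 1126.2]
mill 0.77 [337.4 206.6] [546.3 -95.1 125. ]
mill_axis 0.92 [340.3 197.7] [ 575.  -104.6   83.8]
over_spout 0.81 [348.4 219.5] [ 515.8 -118.7  125.8]
handle_mid 0.78 [215.1 165.1] [664.7 193.9  84. ]
handle_mid 
[... 349 characters left out ...]
rush_mid 0.15 [460.9 246.5] [ 446.  -362.7  138.6]
bowl 0.92 [377.6 275.3] [ 392.8 -192.8    3.2]
mug 0.79 [293.6 130.6] [774.8   7.2   6. ]
mug 0.71 [203.9 200.1] [579.7 219.4  83. ]
mug 0.27 [336.7 207. ] [545.5 -93.5 124.8]
tea_tin 0.58 [462.8 241.7] [ 456.3 -367.5  139.8]
{'clock': np.float64(1.1), 'joint_pos': array([-1.4,  0.3, -0.2,  1.1, -0. ,  1.4]), 'qvel': array([-0., -0.,  0.,  0.,  0.,  0.]), 'joint_torque': array([ -0. , -53.7,  33.2,   0. ,  -0. ,   0. ]), 'ee_pos': array([ 139.9, -506. ,  303.9]), 'ee_rot': array([-0. ,  1. ,  0.1, -0. ]), 'ft_force': array([-0.6, -0.8, -0.5]), 'ft_torque': array([0., 0., 0.]), 'grasp_force': np.float64(0.0), 'finger_gap': np.float64(85.496)}
```

View pics/scene.png

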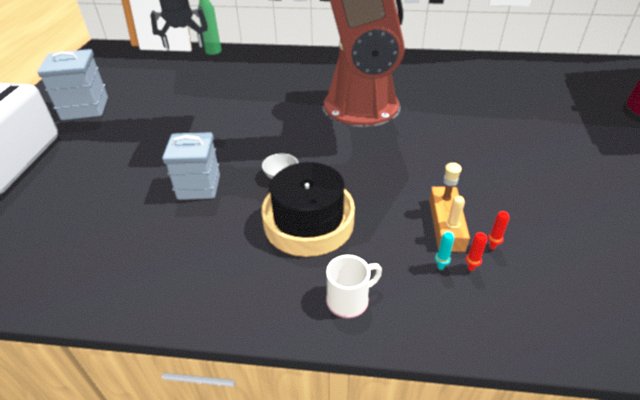

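View pics/top.png

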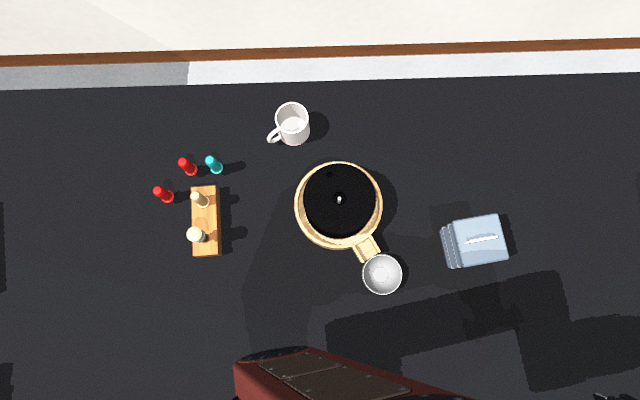

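```bash
python3 - <<'E'
from h import *
np.set_printoptions(precision=1,suppress=True)
from scipy.optimize import least_squares
def circ(p):
    f=least_squares(lambda q:np.hypot(p[:,0]-q[0],p[:,1]-q[1])-q[2],[*p.mean(0)[:2],30],loss="soft_l1");return f.x
for c in("scene","top"):
    s=manip.snapshot(c);P=cloud(s);x,y,z=np.moveaxis(P,-1,0)
    # stone top face: contour hull circle
    for nm,m in(("stone",(abs(z-125)<4)&(abs(x-560)<130)&(abs(y+105)<130)),):
        m=cv2.morphologyEx(m.astype(np.uint8),cv2.MORPH_OPEN,np.ones((3,3)))
        n,l,st,_=cv2.connectedComponentsWithStats(m);i=1+np.argmax(st[1:,4]);q=P[l==i]
        h=cv2.convexHull(q[:,:2].astype(np.float32))[:,0];print(c,nm,len(q),q[:,2].mean(),cv2.minEnclosingCircle(h),circ(h))
    m=(x>420)&(x<640)&(y>150)&(y<300)
    b=P[m&(abs(z-45)<4)];print("block",len(b),cv2.minAreaRect(b[:,:2].astype(np.float32)),b[:,2].mean())
    for a in range(50,190,10):
        q=P[m&(abs(z-a)<5)&(x>540)];print(a,len(q),q[:,:2].min(0) if len(q) else'',q[:,:2].max(0) if len(q) else'')
E
```

```text
scene stone 2522 123.30956948848528 ((568.9625854492188, -99.45843505859375), 84.11698150634766) [569.6 -99.1  82.4]
block 835 ((540.85546875, 229.06744384765625), (172.197509765625, 61.34923553466797), 2.958827257156372) 43.60882277558689
50 124 [542.6 201.2] [620.3 261. ]
60 35 [579.8 219.2] [598.6 241.6]
70 42 [582.6 219.3] [598.5 243.1]
80 39 [583.4 219. ] [598.6 242.7]
90 40 [587.2 219.1] [598.2 242.6]
100 40 [584.  218.9] [599.4 241.7]
110 44 [583.6 218.9] [599.2 243. ]
120 77 [576.4 219.7] [598.2 243.4]
130 0  
140 0  
150 0  
160 0  
170 0  
180 0  
top stone 3714 124.95457175934106 ((565.5499877929688, -100.55440521240234), 83.96505737304688) [ 565.7 -100.3   83.3]
block 1245 ((538.1051635742188, 227.30517578125), (170.536376953125, 61.520835876464844), 3.194507360458374) 44.99646461007429
50 326 [540.1 198.7] [622.7 261.5]
60 13 [570.  217.8] [587.4 232.2]
70 16 [570.6 217.6] [589.7 235.4]
80 18 [570.5 217. ] [592.2 233.2]
90 13 [570.7 218.1] [587.4 237.1]
100 10 [572.  217.8] [584.2 226.2]
110 22 [570.5 217.2] [589.  233.9]
120 75 [570.6 218.5] [594.7 240.7]
130 12 [576.3 221.8] [588.1 235.5]
140 0  
150 0  
160 0  
170 0  
180 0
```

The scene view shows the beech handle in the block at (457,210) and the brush at (451,180). The red and turquoise look-alikes stand in front and to the right. In the top view the stone is centred at about (340,200), the spout is at (368,248), and there is a faint dark spot at (330,174). I'll check that spot and the spout direction.

```bash
python3 - <<'E'
from h import *
np.set_printoptions(precision=1,suppress=True,linewidth=200)
s=manip.snapshot("top");P=cloud(s);x,y,z=np.moveaxis(P,-1,0)
C=np.array([565.6,-100.4])
d=np.hypot(x-C[0],y-C[1])
print("low depth in stone:",P[(d<76)&(d>22)&(z<121)])
print(s["frame"][168:182,322:340].sum(-1))
print(w(s,(330,174.5),125)[:2]-C)
f=s["frame"].astype(int)
# spout: beech coloured beyond tub
m=(d>112)&(d<165)&(f[...,0]-f[...,2]>50)&(z>15)&(x<540)
q=P[m];print(len(q),q.mean(0),q.min(0),q.max(0)); v=q.mean(0)[:2]-C;print("spout dir deg",np.degrees(np.arctan2(v[1],v[0])))
r=manip.tip_of("top","bowl")[0];b=w(s,r["at"],2);v=b[:2]-C;print("bowl",b,np.degrees(np.arctan2(v[1],v[0])))
for n in("over_spout","mill_axis"):print(n,[(w(s,r["at"],125),r["score"]) for r in manip.tip_of("top",n)])
s2=manip.snapshot("scene")
for n in("over_spout","mill_axis"):print(n,[(w(s2,r["at"],125),r["score"]) for r in manip.tip_of("scene",n)])
cv2.imwrite("pics/crop.png",cv2.resize(np.clip(s["frame"][150:265,285:400,::-1].astype(float)*2,0,255).astype(np.uint8),None,fx=5,fy=5,interpolation=cv2.INTER_CUBIC))
E
```

```text
low depth in stone: [[ 640.5 -105.1  120.1]
 [ 634.1  -72.2  120.9]
 [ 629.3  -76.7  120.4]
 [ 629.5  -79.1  119.5]
 [ 629.   -81.4  120.9]
 [ 627.2 -137.   121. ]
 [ 627.3  -62.7  120.8]
 [ 627.2  -74.4  119.5]
 [ 629.   -79.2  112.1]
 [ 628.6  -81.5  113.2]
 [ 628.5  -83.8  113.4]
 [ 628.2  -74.6  106.2]
 [ 629.9  -77.1   99.5]
 [ 629.5  -79.4  100.6]
 [ 629.8  -81.8   99.2]
 [ 628.3  -84.   105. ]
 [ 625.5  -86.   115.5]
 [ 627.5  -74.6   99.8]
 [ 628.3  -77.1   96.2]
 [ 627.3  -79.3  100. ]
 [ 627.3  -81.7   99.7]
 [ 628.8  -84.3   93.6]
 [ 625.8  -86.3  104.8]
 [ 625.7  -74.6   97.3]
 [ 625.2  -76.9   98.8]
 [ 625.7  -79.3   96.5]
 [ 625.7  -81.7   96.3]
 [ 625.3  -84.    97.4]
 [ 624.8  -86.3   99.3]
 [ 623.7  -76.9   95. ]
 [ 624.5  -79.4   91.5]
 [ 623.3  -81.6   96.2]
 [ 622.7  -83.9   98.3]
 [ 612.5  -76.1  120.8]
 [ 608.9 -117.7  120.3]
 [ 604.6 -101.3  120.8]
 [ 598.2 -151.8  120.8]
 [ 596.4 -135.5  120.6]
 [ 593.6  -77.8  120.4]
 [ 591.  -165.4  119.4]
 [ 587.2 -125.9  120.7]
 [ 574.  -173.6  120.6]
 [ 568.2  -63.1  120.4]
 [ 555.7 -158.8  120.9]
 [ 554.   -64.9  120.9]

[... 1119 characters left out ...]
2  71  81  80  66  81  81  66  82  83  68  71  69  84  74  67  72]
 [ 70  76  84  79  83  77  89  87  77  81  80  85  67  68  80  71  68  80]
 [ 74  70  79  84  75  90  83  72  96  78  84  77  82  57  86  64  81  91]
 [ 60  78  87  83  78  85  89  69  79  89  75  92  78  85  94  77  95  73]]
[56.4 19.4]
263 [ 451.2 -165.2   41. ] [ 423.8 -196.1   31.2] [ 479.7 -131.2   60.1]
spout dir deg -150.48121260261357
bowl [764.9   1.8   2. ] 27.145342193884296
over_spout [(array([ 519.7, -121.7,  125. ]), 0.76)]
mill_axis [(array([566.1, -99.1, 125. ]), 0.65)]
over_spout [(array([ 513.4, -126.1,  125. ]), 0.69)]
mill_axis [(array([ 560.4, -101. ,  125. ]), 0.87), (array([669.6, 197.2, 125. ]), 0.72)]
```

View pics/crop.png

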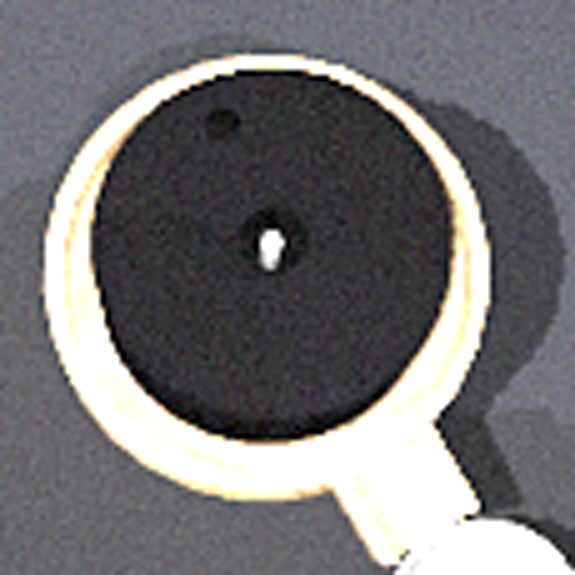

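The top-view crop shows the hole as a dark spot at about pixel (329,174). The depth there reads about 96 mm, and it is 60 mm from the axis at 19° in world. The spout points along -151°. The handle stands at about (584,230). I'm moving above it now, turning the tool so the fingers close along y.

Emit:
play_rows --targets '[[[0, 0, 0.18], [2.9, 4.9, 0], 1], [[0, 0, 0.18], [2.9, 4.9, 0], 1], [[0, 0, 0.18], [2.9, 4.9, 0], 1], [[0, 0, 0.18], [2.9, 4.9, 0], 1], [[0, 0, 0.18], [2.9, 4.9, 0], 1]]' --newtons 30

```text
clock: 2.17
ee_pos: [285.6, -259.5, 304.1]
ee_rot: [0.0, 0.832, 0.554, 0.0]
ft_force: [0.3, -1.2, 0.5]
finger_gap: 85.4
grasp_force: 0.0
```

Emit:
play_rows --targets '[[[0, 0, 0.18], [2.9, 4.9, 0], 1], [[0, 0, 0.18], [2.9, 4.9, 0], 1], [[0, 0, 0.18], [2.9, 4.9, 0], 1], [[0, 0, 0.18], [2.9, 4.9, 0], 1], [[0, 0, 0.18], [2.9, 4.9, 0], 1]]'

```text
clock: 2.8
ee_pos: [430.8, -14.2, 304.2]
ee_rot: [0.001, 0.508, 0.861, 0.0]
ft_force: [-0.1, -0.2, 0.3]
finger_gap: 85.6
grasp_force: 0.0
```

Emit:
play_rows --targets '[[[0, 0, 0.18], [2.9, 4.9, 0], 1], [[0, 0, 0.18], [2.9, 4.9, 0], 1], [[0, 0, 0.18], [2.9, 4.9, 0], 1], [[0, 0, 0.18], [2.9, 4.9, 0], 1], [[0, 0, 0], [0, 0, 0], 1]]'

```text
clock: 3.42
ee_pos: [547.1, 183.0, 303.0]
ee_rot: [-0.0, 0.172, 0.985, 0.0]
ft_force: [0.3, 0.1, 0.1]
finger_gap: 85.8
grasp_force: 0.0
```

```bash
cat >> h.py <<'E'
from scipy.spatial.transform import Rotation as R
def st(tx=None):
    o=manip.observe();q=np.array(o["ee_rot"]);M=R.from_quat([q[1],q[2],q[3],q[0]]).as_matrix()
    print("t %.2f"%o["clock"],"tcp",np.round(o["ee_pos"],1),"F",np.round(o["ft_force"],1),"M",np.round(o["ft_torque"],2),"gap %.1f grip %.1f"%(o["finger_gap"],o["grasp_force"]))
    print(" closing dir deg %.2f"%np.degrees(np.arctan2(M[1,1],M[0,1])),"toolz",np.round(M[:,2],4))
    Rv=R.from_matrix(np.diag([-1.,1,-1])@M.T).as_rotvec();print(" rotvec to x=-x,y=+y,down",np.round(Rv,3))
E
python3 -c "from h import *;st()"
```

```text
t 3.42 tcp [547.1 183.  303. ] F [0.3 0.1 0.1] M [ 0.01 -0.01 -0.04] gap 85.8 grip 0.0
 closing dir deg 70.17 toolz [-1.e-04  5.e-04 -1.e+00]
 rotvec to x=-x,y=+y,down [-0.001 -0.     0.346]
```

Emit:
play_rows --targets '[[[0, 0, 0.173], [1.85, 2.35, 0], 1], [[0, 0, 0.173], [1.88, 2.4, 0], 1], [[0, 0, 0], [0, 0, -5], 1], [[0, 0, 0], [0, 0, -5], 1], [[0, 0, 0], [0, 0, -5], 1]]'

```text
clock: 4.05
ee_pos: [583.0, 226.8, 152.7]
ee_rot: [0.0, 0.004, 1.0, -0.0]
ft_force: [0.5, -0.2, 0.8]
finger_gap: 85.4
grasp_force: 0.0
```

```bash
python3 - <<'E'
from h import *
st()
s=manip.snapshot("scene");cv2.imwrite("pics/g.png",cv2.resize(s["frame"][130:290,380:560,::-1],None,fx=4,fy=3.7))
E
```

```text
t 4.05 tcp [583.  226.8 152.7] F [ 0.5 -0.2  0.8] M [-0.03 -0.01  0.04] gap 85.4 grip 0.0
 closing dir deg 89.58 toolz [ 3.e-04 -1.e-04 -1.e+00]
 rotvec to x=-x,y=+y,down [0.    0.    0.007]
```

View pics/g.png

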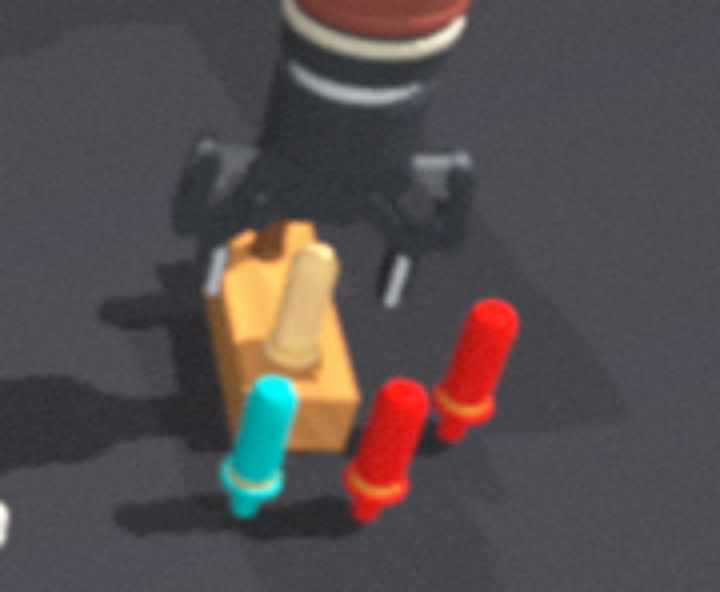

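The hand straddles the beech handle, which is upright in the block. Closing.

Emit:
play_rows --targets '[[[0, 0, 0], [0, 0, 0], 1], [[0, 0, 0], [0, 0, 0], 0], [[0, 0, 0], [0, 0, 0], -1], [[0, 0, 0], [0, 0, 0], -1], [[0, 0, 0], [0, 0, 0], -1]]'

```text
clock: 4.72
ee_pos: [583.8, 228.3, 154.9]
ee_rot: [0.001, 0.003, 1.0, 0.001]
ft_force: [-0.7, 3.9, 5.1]
finger_gap: 24.6
grasp_force: 28.9
```

```bash
python3 -c "from h import *;st()"
```

```text
t 4.72 tcp [583.8 228.3 154.9] F [-0.7  3.9  5.1] M [ 0.85  0.03 -0.02] gap 24.6 grip 28.9
 closing dir deg 89.69 toolz [ 0.0016  0.002  -1.    ]
 rotvec to x=-x,y=+y,down [-0.002  0.002  0.005]
```

Emit:
play_rows --targets '[[[0, 0, 0], [0, 0, 1], -1], [[0, 0, 0], [0, 0, 2], -1], [[0, 0, 0], [0, 0, 3], -1], [[0, 0, 0], [0, 0, 4], -1], [[0, 0, 0], [0, 0, 3], -1]]'

```text
clock: 5.35
ee_pos: [583.3, 227.1, 286.1]
ee_rot: [0.001, 0.003, 1.0, -0.0]
ft_force: [0.9, 0.5, -0.3]
finger_gap: 24.1
grasp_force: 29.3
```

Emit:
play_rows --targets '[[[0, 0, 0], [0.5, -4, 0], -1], [[0, 0, 0], [0.8, -6, 0], -1], [[0, 0, 0], [0.8, -6, 0], -1], [[0, 0, 0], [0.8, -6, 0], -1], [[0, 0, 0], [0.5, -4, 0], -1]]'

```text
clock: 5.98
ee_pos: [616.9, -35.6, 284.4]
ee_rot: [-0.0, 0.004, 1.0, -0.001]
ft_force: [0.6, 0.2, -1.6]
finger_gap: 24.5
grasp_force: 29.4
```

```bash
python3 - <<'E'
from h import *
st()
for c in("top","scene"):
    s=manip.snapshot(c)
    for n in("handle_mid","handle_shoulder","handle_tip"):print(c,n,[(np.round(r["at"],1),round(r["score"],2)) for r in manip.tip_of(c,n)[:4]])
cv2.imwrite("pics/c.png",cv2.resize(s["frame"][60:290,260:560,::-1],None,fx=2.6,fy=2.6))
E
```

```text
t 5.97 tcp [616.9 -35.6 284.4] F [ 0.6  0.2 -1.6] M [-0.04 -0.04 -0.02] gap 24.5 grip 29.4
 closing dir deg 89.56 toolz [-4.0e-04 -1.3e-03 -1.0e+00]
 rotvec to x=-x,y=+y,down [ 0.001 -0.     0.008]
top handle_mid [(array([163.4, 195.8]), 0.58), (array([217.8, 165.7]), 0.56), (array([188.6, 167. ]), 0.51)]
top handle_shoulder [(array([192.8, 172.8]), 0.8), (array([168.4, 196.1]), 0.5), (array([215.8, 166.4]), 0.49)]
top handle_tip [(array([192.5, 172.1]), 0.52), (array([174.7, 198.1]), 0.5)]
scene handle_mid [(array([445.1, 251.3]), 0.93), (array([337.2, 175. ]), 0.74), (array([473.7, 253.2]), 0.68), (array([500.7, 229.4]), 0.58)]
scene handle_shoulder [(array([332.6, 183. ]), 0.87), (array([440.1, 254.4]), 0.74), (array([493.6, 241.1]), 0.63), (array([471.6, 260.5]), 0.61)]
scene handle_tip [(array([331.8, 189.4]), 0.95), (array([470.8, 270.1]), 0.8), (array([436.5, 271.4]), 0.73), (array([492.3, 246. ]), 0.71)]
```

View pics/c.png

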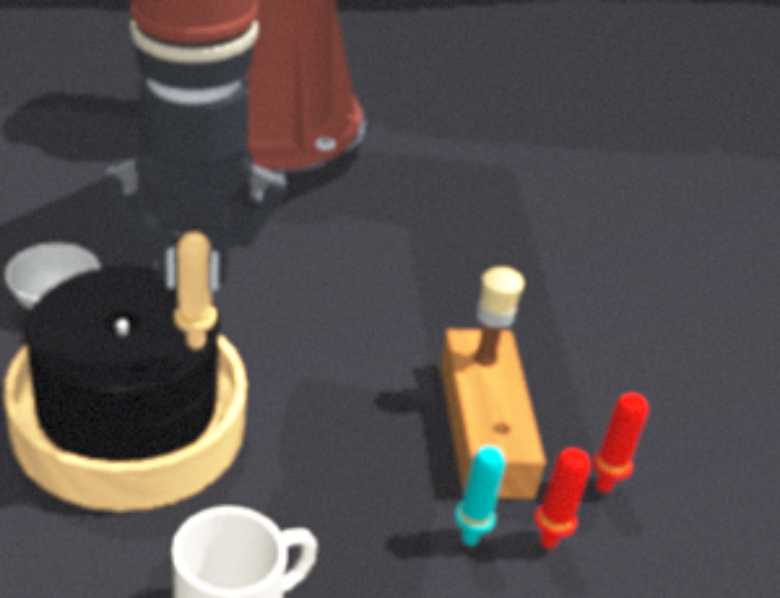

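The handle is held upright with its tip at crop (196,345), just beside the stone, and the block's hole is empty. I'll move next to the expected hole and lower lightly.

Emit:
play_rows --targets '[[[0, 0, 0.007], [0.2, -2, 0], -1], [[0, 0, 0], [0.1, -1.3, 0], -1], [[0, 0, 0], [0, 0, -0.8], -1], [[0, 0, 0], [0, 0, -0.8], -1], [[0, 0, 0], [0, 0, 0], -1]]'

```text
clock: 7.0
ee_pos: [619.7, -64.8, 266.8]
ee_rot: [-0.001, -0.001, 1.0, 0.0]
ft_force: [-0.5, 0.4, -0.7]
finger_gap: 24.3
grasp_force: 29.4
```

```bash
python3 - <<'E'
from h import *
np.set_printoptions(precision=1,suppress=True)
st();tz=manip.observe()["ee_pos"][2]-109.9
s=manip.snapshot("scene")
for n,d in(("handle_mid",27),("handle_shoulder",0),("handle_tip",-26)):
  for r in manip.tip_of("scene",n):
    p=w(s,r["at"],tz+d)
    if abs(p[0]-620)<60 and abs(p[1]+75)<60:print(n,p,r["score"])
P=cloud(s);x,y,z=np.moveaxis(P,-1,0)
for a in range(int(tz)+8,int(tz)+34,6):
  q=P[(abs(z-a)<3)&(abs(x-620)<25)&(abs(y+72)<17)];print(a,len(q),q.min(0),q.max(0))
E
```

```text
t 7.00 tcp [619.7 -64.8 266.8] F [-0.5  0.4 -0.7] M [ 0.1 -0.   0. ] gap 24.3 grip 29.4
 closing dir deg 90.10 toolz [-0.  0. -1.]
 rotvec to x=-x,y=+y,down [-0. -0. -0.]
handle_mid [622.4 -61.  183.9] 0.74
handle_shoulder [635.5 -61.3 156.9] 0.66
handle_tip [613.2 -67.8 130.9] 0.94
164 38 [621.  -77.3 161.1] [637.9 -55.1 166.7]
170 19 [624.7 -74.6 167.8] [633.1 -55.3 172.9]
176 22 [624.3 -74.4 173.1] [634.2 -55.  178.9]
182 21 [626.7 -73.9 179.1] [634.4 -55.1 184.8]
188 25 [620.  -76.6 185. ] [634.3 -55.  190.9]
```

Emit:
play_rows --targets '[[[0, 0, 0], [0.1, -0.5, -0.3], -1], [[0, 0, 0], [0, 0, -0.1], -1], [[0, 0, 0], [0, 0, -0.1], -1], [[0, 0, 0], [0, 0, -0.05], -1], [[0, 0, 0], [0, 0, 0], -1]]'

```text
clock: 7.82
ee_pos: [621.2, -70.4, 262.4]
ee_rot: [-0.0, -0.001, 1.0, 0.0]
ft_force: [-0.2, -0.4, -1.1]
finger_gap: 24.4
grasp_force: 29.4
```

Emit:
play_rows --targets '[[[0, 0, 0], [0, 0, -0.05], -1], [[0, 0, 0], [0, 0, -0.05], -1], [[0, 0, 0], [0, 0, -0.05], -1], [[0, 0, 0], [0, 0, -0.05], -1], [[0, 0, 0], [0, 0, 0], -1]]'

```text
clock: 8.45
ee_pos: [621.3, -70.5, 260.6]
ee_rot: [0.0, -0.001, 1.0, -0.0]
ft_force: [-0.8, 0.7, 1.9]
finger_gap: 24.4
grasp_force: 29.6
```

Emit:
play_rows --targets '[[[0, 0, 0], [0, 0, -0.05], -1], [[0, 0, 0], [0.05, -0.15, 0], -1], [[0, 0, 0], [0.05, -0.15, 0], -1], [[0, 0, 0], [0.05, -0.15, 0], -1], [[0, 0, 0], [0, 0, 0], -1]]'

```text
clock: 9.07
ee_pos: [622.8, -74.4, 260.4]
ee_rot: [0.0, -0.001, 1.0, 0.001]
ft_force: [-1.1, 4.0, 5.8]
finger_gap: 24.6
grasp_force: 32.6
```

Emit:
play_rows --targets '[[[0, 0, 0], [0.05, -0.15, 0], -1], [[0, 0, 0], [0.05, -0.15, 0], -1], [[0, 0, 0], [0.03, -0.15, 0], -1], [[0, 0, 0], [0, 0, 0], -1], [[0, 0, 0], [0, 0, 0], -1]]'

```text
clock: 9.7
ee_pos: [624.0, -79.7, 259.6]
ee_rot: [-0.0, -0.0, 1.0, -0.0]
ft_force: [0.1, -0.1, -0.4]
finger_gap: 24.2
grasp_force: 29.5
```

Emit:
play_rows --targets '[[[0, 0, 0], [0, 0, -0.1], -1], [[0, 0, 0], [0, 0, -0.1], -1], [[0, 0, 0], [0, 0, -0.1], -1], [[0, 0, 0], [0, 0, 0], -1], [[0, 0, 0], [0, 0, 0], -1]]'

```text
clock: 10.32
ee_pos: [624.0, -79.5, 256.9]
ee_rot: [-0.0, -0.001, 1.0, -0.0]
ft_force: [-0.5, -0.2, -0.6]
finger_gap: 24.1
grasp_force: 29.3
```

In the hole, with no force. Continuing down gently.

Emit:
play_rows --targets '[[[0, 0, 0], [0, 0, -0.1], -1], [[0, 0, 0], [0, 0, -0.1], -1], [[0, 0, 0], [0, 0, -0.1], -1], [[0, 0, 0], [0, 0, 0], -1], [[0, 0, 0], [0, 0, 0], -1]]'

```text
clock: 10.95
ee_pos: [623.9, -79.5, 253.7]
ee_rot: [-0.0, -0.001, 1.0, 0.0]
ft_force: [0.6, -0.7, -1.5]
finger_gap: 24.2
grasp_force: 29.3
```

Emit:
play_rows --targets '[[[0, 0, 0], [0, 0, -0.2], -1], [[0, 0, 0], [0, 0, -0.2], -1], [[0, 0, 0], [0, 0, -0.2], -1], [[0, 0, 0], [0, 0, -0.2], -1], [[0, 0, 0], [0, 0, 0], -1]]'

```text
clock: 11.58
ee_pos: [623.9, -79.5, 245.6]
ee_rot: [-0.0, -0.001, 1.0, 0.0]
ft_force: [-0.2, -0.1, -0.9]
finger_gap: 24.1
grasp_force: 29.3
```

```bash
python3 -c "from h import *;st()"
```

```text
t 11.57 tcp [623.9 -79.5 245.6] F [-0.2 -0.1 -0.9] M [-0.23  0.23 -0.04] gap 24.1 grip 29.3
 closing dir deg 90.07 toolz [-4.e-04  0.e+00 -1.e+00]
 rotvec to x=-x,y=+y,down [-0.    -0.    -0.001]
```

Emit:
play_rows --targets '[[[0, 0, 0], [0, 0, -0.2], -1], [[0, 0, 0], [0, 0, -0.2], -1], [[0, 0, 0], [0, 0, -0.2], -1], [[0, 0, 0], [0, 0, -0.15], -1], [[0, 0, 0], [0, 0, 0], -1]]'

```text
clock: 12.2
ee_pos: [624.0, -79.5, 238.2]
ee_rot: [-0.0, -0.001, 1.0, 0.0]
ft_force: [-0.7, -2.1, -1.1]
finger_gap: 24.2
grasp_force: 29.3
```

Emit:
play_rows --targets '[[[0, 0, 0], [0, 0, -0.1], -1], [[0, 0, 0], [0, 0, -0.05], -1], [[0, 0, 0], [0, 0, -0.05], -1], [[0, 0, 0], [0, 0, 0], -1], [[0, 0, 0], [0, 0, 0], -1]]'

```text
clock: 12.82
ee_pos: [624.0, -79.5, 236.4]
ee_rot: [-0.0, -0.001, 1.0, -0.0]
ft_force: [-1.6, -1.7, -0.2]
finger_gap: 23.9
grasp_force: 29.4
```

Emit:
play_rows --targets '[[[0, 0, 0], [0, 0, -0.05], -1], [[0, 0, 0], [0, 0, -0.05], -1], [[0, 0, 0], [0, 0, -0.05], -1], [[0, 0, 0], [0, 0, 0], -1], [[0, 0, 0], [0, 0, 0], -1]]'

```text
clock: 13.45
ee_pos: [624.0, -79.5, 235.0]
ee_rot: [0.0, -0.001, 1.0, -0.0]
ft_force: [-1.5, -0.5, 1.7]
finger_gap: 24.1
grasp_force: 29.6
```

Emit:
play_rows --targets '[[[0, 0, 0], [0, 0, -0.05], -1], [[0, 0, 0], [0, 0, -0.05], -1], [[0, 0, 0], [0, 0, 0], -1], [[0, 0, 0], [0, 0, 0], -1], [[0, 0, 0], [0, 0, 0], -1]]'

```text
clock: 14.08
ee_pos: [624.2, -79.4, 234.7]
ee_rot: [0.0, -0.001, 1.0, 0.0]
ft_force: [-4.1, 0.5, 7.6]
finger_gap: 24.4
grasp_force: 29.9
```

```bash
python3 - <<'E'
from h import *
st()
s=manip.snapshot("scene");P=cloud(s);x,y,z=np.moveaxis(P,-1,0)
q=P[(abs(x-624)<30)&(abs(y+80)<12)];print("handle top z",np.percentile(q[:,2],[50,90,97]))
# arc: hole angle th0=19 -> -151 decreasing(170 deg) 
p=manip.observe()["ee_pos"]
C=np.array([567.3,-99.8]);v=np.array(p[:2])-C;print(np.hypot(*v),np.degrees(np.arctan2(v[1],v[0])))
cv2.imwrite("pics/home.png",cv2.resize(s["frame"][120:260,240:400,::-1],None,fx=4.5,fy=4))
E
```

```text
t 14.07 tcp [624.2 -79.4 234.7] F [-4.1  0.5  7.6] M [0.02 0.83 0.02] gap 24.4 grip 29.9
 closing dir deg 90.08 toolz [ 1.e-03  1.e-04 -1.e+00]
 rotvec to x=-x,y=+y,down [-0.     0.001 -0.001]
handle top z [153.73361855 258.35868669 268.44749111]
60.45650389713417 19.776915455439255
```

View pics/home.png

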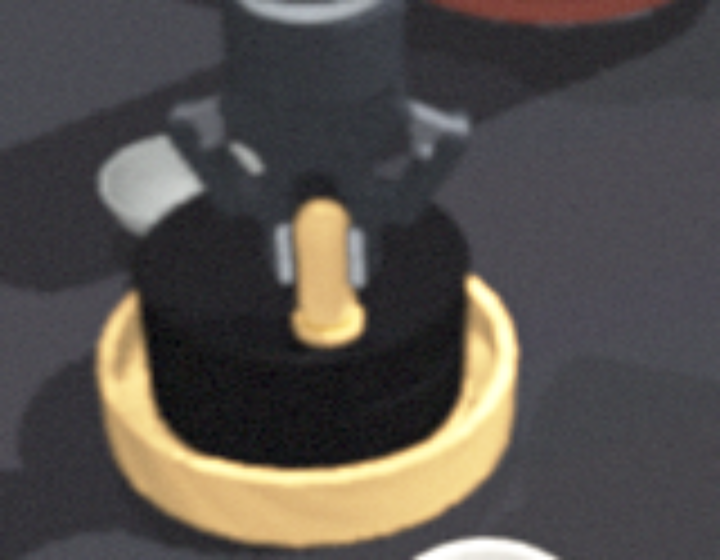

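The handle is home: the shoulder sits on the stone at crop (328,330) and it is upright. Next I'll work out the arc rows.

```bash
python3 - <<'E'
import numpy as np
a=19.8-np.r_[0,4,11,18,25,32,39:172:7];a=np.append(a,-151)
p=6.0*np.c_[np.cos(np.radians(a)),np.sin(np.radians(a))]
for i,d in enumerate(np.diff(p,axis=0)):print(i,round(a[i+1],1),np.round(d,2),np.round(p[i+1]*10+[567.3,-99.8],1))
E
```

```text
0 15.8 [ 0.13 -0.4 ] [625.  -83.5]
1 8.8 [ 0.16 -0.72] [626.6 -90.6]
2 1.8 [ 0.07 -0.73] [627.3 -97.9]
3 -5.2 [-0.02 -0.73] [ 627.1 -105.2]
4 -12.2 [-0.11 -0.72] [ 625.9 -112.5]
5 -19.2 [-0.2  -0.71] [ 624.  -119.5]
6 -26.2 [-0.28 -0.68] [ 621.1 -126.3]
7 -33.2 [-0.36 -0.64] [ 617.5 -132.7]
8 -40.2 [-0.44 -0.59] [ 613.1 -138.5]
9 -47.2 [-0.51 -0.53] [ 608.1 -143.8]
10 -54.2 [-0.57 -0.46] [ 602.4 -148.5]
11 -61.2 [-0.62 -0.39] [ 596.2 -152.4]
12 -68.2 [-0.66 -0.31] [ 589.6 -155.5]
13 -75.2 [-0.7  -0.23] [ 582.6 -157.8]
14 -82.2 [-0.72 -0.14] [ 575.4 -159.2]
15 -89.2 [-0.73 -0.05] [ 568.1 -159.8]
16 -96.2 [-0.73  0.03] [ 560.8 -159.4]
17 -103.2 [-0.72  0.12] [ 553.6 -158.2]
18 -110.2 [-0.7   0.21] [ 546.6 -156.1]
19 -117.2 [-0.67  0.29] [ 539.9 -153.2]
20 -124.2 [-0.63  0.37] [ 533.6 -149.4]
21 -131.2 [-0.58  0.45] [ 527.8 -144.9]
22 -138.2 [-0.52  0.52] [ 522.6 -139.8]
23 -145.2 [-0.45  0.57] [ 518. -134.]
24 -151.0 [-0.32  0.52] [ 514.8 -128.9]
```

Emit:
play_rows --targets '[[[0, 0, 0], [0.13, -0.4, 0], -1], [[0, 0, 0], [0.16, -0.72, 0], -1], [[0, 0, 0], [0.07, -0.73, 0], -1], [[0, 0, 0], [-0.02, -0.73, 0], -1], [[0, 0, 0], [-0.11, -0.72, 0], -1]]' --newtons 45

```text
clock: 14.75
ee_pos: [626.4, -110.7, 234.8]
ee_rot: [0.001, -0.001, 1.0, 0.002]
ft_force: [-4.6, 8.8, 11.6]
finger_gap: 23.5
grasp_force: 44.3
```

```bash
python3 -c "from h import *;st()"
```

```text
t 14.75 tcp [ 626.4 -110.7  234.8] F [-4.6  8.8 11.6] M [ 2.23  0.86 -0.11] gap 23.5 grip 44.3
 closing dir deg 90.15 toolz [ 0.0011  0.004  -1.    ]
 rotvec to x=-x,y=+y,down [-0.004  0.001 -0.003]
```

Emit:
play_rows --targets '[[[0, 0, 0], [-0.2, -0.71, 0.03], -1], [[0, 0, 0], [-0.28, -0.68, 0], -1], [[0, 0, 0], [-0.36, -0.64, 0], -1], [[0, 0, 0], [-0.44, -0.59, 0], -1], [[0, 0, 0], [-0.51, -0.53, 0], -1]]'

```text
clock: 15.38
ee_pos: [609.6, -142.3, 234.9]
ee_rot: [0.002, -0.001, 1.0, 0.002]
ft_force: [2.5, 9.6, 4.7]
finger_gap: 24.0
grasp_force: 44.0
```

Emit:
play_rows --targets '[[[0, 0, 0], [-0.57, -0.46, 0], -1], [[0, 0, 0], [-0.62, -0.39, 0], -1], [[0, 0, 0], [-0.66, -0.31, 0], -1], [[0, 0, 0], [-0.7, -0.23, 0], -1], [[0, 0, 0], [-0.72, -0.14, 0], -1]]'

```text
clock: 16.0
ee_pos: [577.8, -158.9, 235.0]
ee_rot: [0.003, -0.001, 1.0, 0.001]
ft_force: [6.8, 2.3, 0.1]
finger_gap: 23.8
grasp_force: 44.0
```

Emit:
play_rows --targets '[[[0, 0, 0], [-0.73, -0.05, -0.03], -1], [[0, 0, 0], [-0.73, 0.03, 0], -1], [[0, 0, 0], [-0.72, 0.12, 0], -1], [[0, 0, 0], [-0.7, 0.21, 0], -1], [[0, 0, 0], [-0.67, 0.29, 0], -1]]'

```text
clock: 16.62
ee_pos: [542.4, -154.6, 234.9]
ee_rot: [0.003, -0.0, 1.0, -0.002]
ft_force: [6.3, -5.4, 0.1]
finger_gap: 23.6
grasp_force: 44.0
```

Emit:
play_rows --targets '[[[0, 0, 0], [-0.63, 0.37, -0.02], -1], [[0, 0, 0], [-0.58, 0.45, 0], -1], [[0, 0, 0], [-0.52, 0.52, 0], -1], [[0, 0, 0], [-0.45, 0.57, 0], -1], [[0, 0, 0], [-0.32, 0.52, 0], -1]]'

```text
clock: 17.25
ee_pos: [516.4, -130.8, 234.7]
ee_rot: [0.001, -0.0, 1.0, -0.002]
ft_force: [1.4, -8.6, 3.5]
finger_gap: 23.6
grasp_force: 44.2
```

Emit:
play_rows --targets '[[[0, 0, 0], [0, 0, 0], -1], [[0, 0, 0], [0, 0, 0], -1], [[0, 0, 0], [0, 0, 0], -1], [[0, 0, 0], [0, 0, 0], -1], [[0, 0, 0], [0, 0, 0], -1]]'

```text
clock: 17.88
ee_pos: [516.0, -130.2, 234.7]
ee_rot: [0.001, -0.0, 1.0, -0.002]
ft_force: [-2.2, -4.5, 5.9]
finger_gap: 23.6
grasp_force: 44.6
```

```bash
python3 - <<'E'
from h import *
st();p=np.array(manip.observe()["ee_pos"][:2])-[567.3,-99.8];print(np.hypot(*p),np.degrees(np.arctan2(p[1],p[0])))
E
```

```text
t 17.88 tcp [ 516.  -130.2  234.7] F [-2.2 -4.5  5.9] M [-1.44  0.41 -0.03] gap 23.6 grip 44.6
 closing dir deg 90.03 toolz [ 0.0021 -0.003  -1.    ]
 rotvec to x=-x,y=+y,down [ 0.003  0.002 -0.001]
59.617190874087186 -149.37929833241523
```

Emit:
play_rows --targets '[[[0, 0, 0], [-0.03, -0.06, 0], -1], [[0, 0, 0], [0, 0, 0], -1], [[0, 0, 0], [0, 0, 0], -0.2], [[0, 0, 0], [0, 0, 0], 0.3], [[0, 0, 0], [0, 0, 0], 0.3]]' --newtons 25

```text
clock: 18.5
ee_pos: [514.9, -129.5, 233.5]
ee_rot: [-0.0, -0.001, 1.0, 0.0]
ft_force: [-0.3, 0.6, -0.1]
finger_gap: 55.6
grasp_force: 0.0
```

```bash
python3 -c "from h import *;st()"
```

```text
t 18.50 tcp [ 514.9 -129.5  233.5] F [-0.3  0.6 -0.1] M [ 0.01 -0.03 -0.01] gap 55.6 grip 0.0
 closing dir deg 90.08 toolz [-2.e-04  3.e-04 -1.e+00]
 rotvec to x=-x,y=+y,down [-0.    -0.    -0.001]
```

Emit:
play_rows --targets '[[[0, 0, 0], [0, 0, 1], 0.3], [[0, 0, 0], [0, 0, 3], 0.3], [[0, 0, 0], [0, 0, 4], 0.3], [[0, 0, 0], [0, 0, 4], 0.3], [[0, 0, 0], [0, 0, 2], 0.3]]'

```text
clock: 19.12
ee_pos: [515.4, -129.7, 376.7]
ee_rot: [0.002, -0.001, 1.0, -0.001]
ft_force: [0.0, 0.2, -0.5]
finger_gap: 55.3
grasp_force: 0.0
```

Emit:
play_rows --targets '[[[0, 0, 0], [-3, 4, 0], 0.3], [[0, 0, 0], [-3, 5, 0], 0.3], [[0, 0, 0], [-3, 5, 0], 0.3], [[0, 0, 0], [-3, 5, 0], 0.3], [[0, 0, 0], [0, 0, 0], 0.3]]'

```text
clock: 19.75
ee_pos: [393.0, 62.9, 374.7]
ee_rot: [0.0, -0.003, 1.0, 0.0]
ft_force: [-0.1, -0.1, 0.3]
finger_gap: 55.4
grasp_force: 0.0
```

```bash
python3 - <<'E'
from h import *
np.set_printoptions(precision=1,suppress=True)
st()
for c in("top","scene"):
    s=manip.snapshot(c);P=cloud(s);x,y,z=np.moveaxis(P,-1,0)
    q=P[(np.hypot(x-515,y+129.5)<35)&(z>140)&(z<215)];print(c,len(q),"z max",q[:,2].max())
    for a,b in((140,160),(160,180),(180,202)):
        k=q[(q[:,2]>a)&(q[:,2]<b)];print(a,len(k),k.mean(0) if len(k) else'',k.min(0) if len(k) else '',k.max(0) if len(k) else '')
    if c=="scene":cv2.imwrite("pics/end.png",cv2.resize(s["frame"][120:260,240:400,::-1],None,fx=4.5,fy=4.2))
E
```

```text
t 19.75 tcp [393.   62.9 374.7] F [-0.1 -0.1  0.3] M [-0.  0.  0.] gap 55.4 grip 0.0
 closing dir deg 90.33 toolz [ 0.  0. -1.]
 rotvec to x=-x,y=+y,down [-0.  0. -0.]
top 158 z max 207.18947869378815
140 15 [ 506.8 -125.5  149. ] [ 502.3 -135.2  141.7] [ 518.7 -118.4  157.4]
160 19 [ 505.6 -127.   170.2] [ 502.3 -140.1  160.1] [ 513.1 -118.9  179.8]
180 68 [ 512.  -129.5  196.9] [ 502.2 -143.   180.8] [ 527.2 -118.7  201.9]
scene 285 z max 203.76018442881775
140 77 [ 525.9 -128.2  150. ] [ 517.  -141.2  140.6] [ 530.3 -117.9  159.8]
160 82 [ 525.7 -127.4  170.3] [ 513.3 -142.2  160.6] [ 532.1 -117.4  179.5]
180 111 [ 524.1 -128.9  192.8] [ 509.6 -141.2  180.3] [ 530.9 -118.   202. ]
```

View pics/end.png

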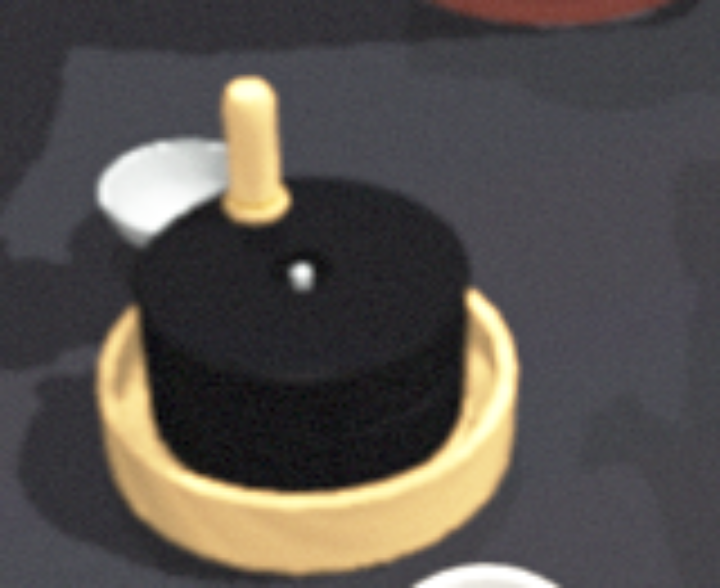

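The handle stands free and upright over the spout side at crop (252,150), with its shoulder flush on the stone. Its top is at about 205 mm, as it should be. Handing in.

```bash
python3 -c "
from cell import manip
print(manip.hand_in())"
```

```text
the job is handed in; nothing more can be done
None
```

I seated the handle fully in the blind hole, turned the stone until it stood over the spout, let go and handed the job in. The last picture shows it upright and flush; the hand-in gave no verdict.

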